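# Retain the winder pulley with a spring clip

## Robot

A 6-joint arm with a two-finger parallel gripper is mounted at the origin on the work surface. World frame = base frame: x ahead of the robot, y to its left, z up, the work surface at z = 0. Lengths are in m, angles in rad, forces in N, time in s.
With the tool pointing down it reaches from about 0.35 to 0.775 m from the base axis. Payload 7.3 kg.
Tool frame: the origin (TCP) lies between the finger pads; the fingertips stand 14 mm ahead of it and the grasp point (between the pads) lies 5 mm behind it; z points along the fingers, y is the line along which they close (so a half turn about z gives the same grasp; the last joint's range is limited). The gripper opens to 92 mm and grips with 3 to 60 N. Pads are 19 mm wide; open, the fingers measure 130 mm over their backs; the gripper's body (75 mm by 190 mm) begins 47 mm behind the grasp point.
Start: joints at [1.171, 0.342, 1.524, -0, 1.275, -0.146], TCP at [0.132, 0.508, 0.241] pointing down, gripper open.
Joint ranges: [-2.53, 2.53], [-0.77, 2.02], [0.04, 2.7], [-1, 4.14], [0.28, 2.66], [-3.11, 3.11]. Speed limits (rad/s): [2.57, 2.57, 3.14, 3.14, 3.14, 3.14].

## Interface

Orientations are given as a 3x3 rotation matrix whose columns are the frame's x, y, z axes.
In Python, from bench import r, viewer, job_done gives the robot as it stands.
- The arm moves only by the tool servo_tool, never from a script. Its argument "steps" is text: rows parted by semicolons, each of 5 numbers parted by spaces: the shift along the world's x, y, z in units of 30 mm (1.0 is 30 mm), then the turn about the world's z in units of 6 degrees (1.0 is 6 degrees), then the closure, from -1 (fully open) to 1 (shut). A call has 1 to 20 rows; each row is the pose to reach, as a shift and turn from the pose commanded when the call began; what a row does not reach only later rows make up. A row lasts 1/12 s, in which the tool goes at most 41.7 mm and 7.16 degrees, less where a joint would pass 70% of its speed; a pose out of reach is approached as far as the arm can. A call with a gripper value outside its range is refused whole. The fingers move at their own pace and stop on an object; "force" is the grip in N (left out, the last holds). Time passes only in rows, so rows that repeat a pose let the fingers close. It gives the time, the measured TCP pose, the force, the opening and the grip force at its end, in the units of the state.
- r.sense(): the state, without advancing time (a new reading comes with each control period).
- viewer.get_image(name): name is "scene" or "top"; returns (picture, depth): 420x560x3 uint8, red, green, blue; 420x560 float32, m along the optical axis (not along the pixel's ray), 0 where there is no reading.
- viewer.calibration(name): a dict with "intrinsics" (3x3 intrinsics, pixels), "rvec" (rotation vector, rad) and "tvec" (3), from world to camera coordinates, as OpenCV has them. Camera axes: x right, y down, z forward; pixel columns grow to the right and rows downward; lengths in m; the calibration is good to about 2 mm. A picture is of the moment at which its call begins. calibration takes no time and is no camera call.
- job_done(): hands the job in; it is judged then, once.
The state is a dict: "t": time; "q": joint angles; "joint_vel": joint speeds; "effort": joint torques, N m; "tool_pos": TCP position; "tcp_rot": TCP orientation; "ft_force": force on the tool from outside, world axes, zero at the start; "moment": the same for the moment, N m; "width": finger opening in m; "gripper_force": force on a finger pad.
Only numpy, scipy, OpenCV 4.12 (cv2) and the standard library are available. Lean on these libraries where they do the work, as an engineer would, in place of code of your own. Each camera call takes 0.05 s, during which the arm holds its last target. There are 200 camera calls.

## Task

Put the wooden pulley ring over the winder's upright spindle so that it sits flat on its metal boss, then lock it on: push the open spring clip sideways into the groove near the top of the spindle until it snaps fully home, and let go. Work gently: never press or push on the winder (stand and spindle), with the gripper or through the clip, with more than 40 N, and leave the other things on the bench where they are.

Things in the scene. Friction and masses are not known exactly. Their poses are not given: they have to be found in the camera images.
- stand: winder stand fixed to the bench: plywood foot 130 (x) x 110 (y) x 20 mm tall, round aluminium boss 44 dia x 8 tall on its middle. Origin: centre of the foot's underside, z up. An upright round steel spindle 20 mm dia rises from the boss. A groove 15 dia and 7 tall runs round it: roof 19 mm and floor 26 mm below the spindle's flat top
- seat (a point): centre of the boss's top, on the spindle's axis, 28 mm above the stand's origin; the pulley's underside rests here. THE SPINDLE'S HEIGHT IS NOT MEASURED: it was screwed in by hand and its flat top stands anywhere from 71 to 93 mm above the stand's origin. Find it by touching its top or by looking; it holds still under 40 N
- pulley: plain wooden pulley ring lying flat: outer dia 52, hole dia 26, 14 mm tall, 40 to 85 g. Origin: centre of the underside, z up
- clip: open two-pronged steel spring clip lying flat, plate 5 mm thick, 65 long x 34 wide, 60 g. Origin: underside, centre of the throat, where the spindle's axis lies when home. x points out of the mouth (it is pushed along its own +x), z up. Underside flat and solid from x = -44 to -8 mm
- clip_tab (a point): on the clip: centre of its upright finger tab, 32 mm behind the throat centre and 22.5 mm above the underside. The tab is 24 long (x) x 12 thick (y), from the plate's top (5 mm above the underside) to 40 mm; grip it across its thickness. Axes as the clip's
- clip_mouth (a point): on the clip: end of the flared mouth, 20 mm ahead of the throat centre, at mid-thickness; takes the groove in up to 5 mm off-centre. The lips (11 mm apart, 8 mm ahead of the throat) spring apart at about 6 to 10 N of push, the force then falls, and about 12 mm on the throat's back meets the groove and force climbs steeply: home. At a wrong height the lips jam on the 20 mm spindle
- glue: bystander: white glue bottle, 42 dia x 120 tall; to be left alone
- spray: bystander: blue spray can, 66 dia x 180 tall; to be left alone
- mug: bystander: white mug, 84 dia x 90 tall; to be left alone
- tape: bystander: yellow tape measure, 70 x 65 x 36; to be left alone
- driver: bystander: screwdriver lying down; to be left alone
- wrench: bystander: wrench lying down; to be left alone
- offcut: bystander: plywood offcut, 110 x 50 x 18; to be left alone
- washer: bystander: plain flat steel washer, 36 outer dia, 4 thick; not part of the job; to be left alone
There are look-alikes about, which are no part of the job. Of the things shaped like the clip, the steel one is meant. There is more than one size of the pulley; the job needs the larger.

How it is judged:
On the way, in this order (a step that is already met when the one before it is completed fails the run):
1. the pulley sits on the boss around the spindle (horizontal distance between pulley and seat below 0.006 m and z of pulley in the frame of stand between 0.0255 and 0.0315 m and angle between pulley's own z axis and vertical below 0.12 rad), for 0.2 s.
2. the clip is snapped fully home in the spindle's groove (all of step 1 and horizontal distance between clip and seat below 0.003 m and z of clip in the frame of stand between 0.043 and 0.07 m and angle between clip's own z axis and vertical below 0.2 rad), for 0.2 s.
At the end, for the whole second after the job is handed in: Pulley flat on the boss around the spindle (6 mm of its axis, 3.5 mm of seated height, tilt < 0.12 rad); clip in the groove above, throat centre within 3 mm of the spindle axis, 43 to 70 mm above the stand origin, tilt < 0.2 rad; both at rest, released (all of step 2 and linear speed of each of clip, pulley below 0.02 m/s); the robot touches nothing.
It fails at once if the clip or the robot loads the winder with more than 40 N (contact force between any of clip, the arm, the fingers and stand above 40 N).
It fails at once if a bystander is moved by more than 25 mm (distance of any of glue, spray, mug, tape, driver, wrench, offcut, washer from where it was at the start of the episode above 0.025 m).
It also fails if it takes over 70 s, if anything falls off the work surface, if the arm or the gripper's body presses on something with over 40 N, if the wrist force passes 120 N, or if a joint passes its speed limit or range.

## Working session

There is one attempt and no reset: what is moved stays moved. The work goes in short steps, Python scripts to look and compute and a tool call to move; the robot and the scene stay as the last step left them, time stands still between calls to the robot, and variables do not carry over. Pictures are saved under pics/ and viewed, at most 10 in all, crops included, and the job is handed in when it is done.

Besides the shell and the picture viewer there is one more tool, called by a JSON object that holds its "api" and its "payload". servo_tool: Moves the arm, as the interface text tells. Its arguments: {"type":"object","properties":{"steps":{"type":"string"},"force":{"type":"number"}},"required":["steps"]}

```bash
mkdir -p pics; cat > h.py <<'E'
import numpy as np, cv2
from bench import r, viewer, job_done
def cal(n):
    c=viewer.calibration(n); K=np.array(c["intrinsics"]); R=cv2.Rodrigues(np.array(c["rvec"],float))[0]; t=np.array(c["tvec"],float).ravel(); return K,R,t
def ray(n,u,v,z):
    "pixel -> world point on plane z"
    K,R,t=cal(n); d=R.T@np.linalg.solve(K,[u,v,1]); c=-R.T@t; return c+d*(z-c[2])/d[2]
def cloud(n,dep):
    K,R,t=cal(n); v,u=np.mgrid[:dep.shape[0],:dep.shape[1]]
    p=np.linalg.solve(K,np.stack([u.ravel(),v.ravel(),np.ones(u.size)]))*dep.ravel()
    P=(R.T@(p-t[:,None])).T.reshape(*dep.shape,3); P[dep==0]=np.nan; return P
def snap(n,tag):
    im,d=viewer.get_image(n); cv2.imwrite(f"pics/{tag}.png",im[:,:,::-1]); np.savez(f"{tag}.npz",im=im,d=d); return im,d
E
python3 - <<'E'
from h import *
for n in("scene","top"):
    snap(n,n+"0"); K,R,t=cal(n); print(n,K[0,0],-R.T@t,R.round(2).tolist())
print(r.sense())
E
```

```text
scene 423.0194986065941 [1.17629857 0.14131533 0.73447513] [[-0.27, 0.96, 0.02], [0.7, 0.21, -0.68], [-0.66, -0.17, -0.73]]
top 397.8913570986513 [ 0.48131537 -0.02456266  0.91386696] [[-0.02, -1.0, -0.01], [-1.0, 0.02, -0.08], [0.08, 0.01, -1.0]]
{'t': 0.1, 'q': array([ 1.17097949e+00,  3.42643113e-01,  1.52488423e+00,  1.64092097e-05,
        1.27539653e+00, -1.46008299e-01]), 'joint_vel': array([ 0.00031107, -0.00220909, -0.00581808,  0.00097044, -0.00208176,
        0.00039027]), 'effort': array([ 2.04275493e-03, -4.32014287e+01, -2.44690937e+01,  7.19890511e-02,
        5.26491576e-02, -2.20265849e-05]), 'tool_pos': array([0.13167327, 0.50788303, 0.24013261]), 'tcp_rot': array([[-9.67961893e-01,  2.51096576e-01, -5.32638536e-04],
       [ 2.51097054e-01,  9.67961146e-01, -1.22012218e-03],
       [ 2.09204906e-04, -1.31477574e-03, -9.99999114e-01]]), 'ft_force': array([ 0.27662998,  0.55624806, -0.49696964]), 'moment': array([ 0.03283153, -0.01061579, -0.01548576]), 'gripper_force': 0.0, 'width': 0.09181328649114413}
```

View pics/top0.png

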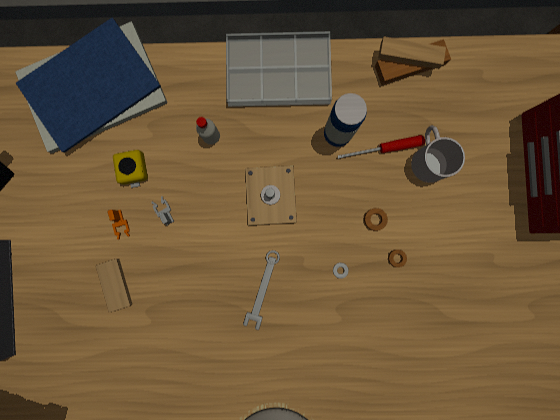

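View pics/scene0.png

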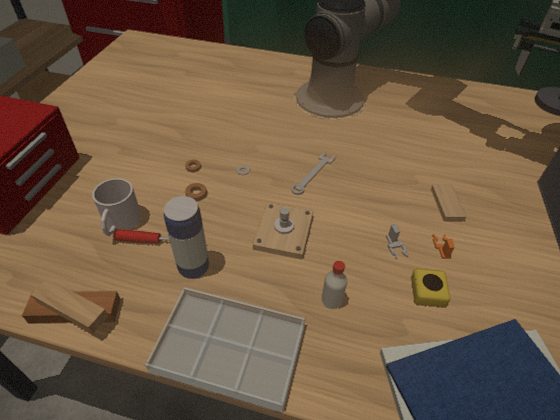

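The top view has +x up and +y left. In it the stand is at (270,194), the large pulley at (375,219) with the smaller one at (397,258), and the steel clip at (163,210) with the orange look-alike at (119,222). The scene view shows the clip near (396,240) and the spindle near (285,215).

```bash
cat > m.py <<'E'
from h import *
T=np.load("top0.npz");S=np.load("scene0.npz");im=T["im"];P=cloud("top",T["d"]);Q=cloud("scene",S["d"])
hsv=cv2.cvtColor(im,cv2.COLOR_RGB2HSV)
def reg(P,x0,x1,y0,y1,z0,z1): 
    return P[(P[...,0]>x0)&(P[...,0]<x1)&(P[...,1]>y0)&(P[...,1]<y1)&(P[...,2]>z0)&(P[...,2]<z1)]
def pr(s,a): print(s,len(a),a.mean(0).round(4) if len(a) else'',a.min(0).round(4) if len(a) else'',a.max(0).round(4) if len(a) else'')
st=ray("top",270,194,.02);pu=ray("top",375,219,.014);cl=ray("top",163,210,.005);print(st,pu,cl)
for n,C in(("top",P),("scene",Q)):
    b=lambda c,w,z0,z1:reg(C,c[0]-w,c[0]+w,c[1]-w,c[1]+w,z0,z1)
    pr(n+" table",b(pu+[-.05,0.06,0],.02,-.02,.02))
    f=b(st,.08,.014,.024);pr(n+" foot",f);print(cv2.minAreaRect(f[:,:2].astype(np.float32)))
    pr(" boss",b(st,.04,.0255,.031));pr(" spindle",b(st,.03,.04,.11));s=b(st,.03,.04,.11)
    if len(s): zt=np.percentile(s[:,2],95);pr(" sptop",s[s[:,2]>zt-.004])
    p=b(pu,.04,.009,.02);pr(" pulley",p);print(cv2.minEnclosingCircle(p[:,:2].astype(np.float32)))
    c=b(cl,.045,.003,.012);pr(" plate",c);c=b(cl,.045,.03,.05);pr(" tab",c);print(cv2.minAreaRect(c[:,:2].astype(np.float32)))
a=cv2.resize(T["im"][185:235,135:191],None,fx=7,fy=7,interpolation=cv2.INTER_NEAREST)
b=cv2.resize(S["im"][215:265,370:426],None,fx=7,fy=7,interpolation=cv2.INTER_NEAREST)
cv2.imwrite("pics/clip.png",np.hstack([a,b])[:,:,::-1])
E
python3 m.py
```

```text
[0.5795977  0.00182427 0.02      ] [ 0.51909576 -0.23385827  0.014     ] [0.54892232 0.24895107 0.005     ]
top table 309 [ 0.4692 -0.1741  0.0005] [ 0.4499 -0.1938 -0.0051] [ 0.4891 -0.155   0.005 ]
top foot 2406 [0.5762 0.0012 0.0206] [ 0.5103 -0.0558  0.0156] [0.6435 0.0581 0.024 ]
((0.5769373774528503, 0.0013822540640830994), (0.13005781173706055, 0.11000649631023407), 2.1853721141815186)
 boss 188 [0.5747 0.0011 0.0284] [ 0.556  -0.0187  0.0257] [0.5969 0.0219 0.031 ]
 spindle 81 [0.5754 0.0009 0.0692] [ 0.5669 -0.0083  0.0423] [0.5848 0.0109 0.0769]
 sptop 60 [0.5766 0.0015 0.073 ] [ 0.5674 -0.0083  0.0711] [0.5846 0.0109 0.0769]
 pulley 319 [ 0.5181 -0.2353  0.0144] [ 0.4942 -0.2611  0.0095] [ 0.544  -0.211   0.0186]
((0.5180634260177612, -0.2356959581375122), 0.026074327528476715)
 plate 251 [0.551  0.2501 0.005 ] [0.5046 0.2056 0.003 ] [0.5936 0.2939 0.0116]
 tab 67 [0.5282 0.2379 0.0395] [0.5175 0.2288 0.0305] [0.5401 0.2478 0.0442]
((0.5285718441009521, 0.23877061903476715), (0.025182612240314484, 0.012402473017573357), 33.1296272277832)
scene table 175 [ 0.4692 -0.1737 -0
[... 222 characters left out ...]
2439289093), 2.205712080001831)
 boss 142 [0.5829 0.0034 0.0273] [ 0.5587 -0.0185  0.0255] [0.6001 0.0231 0.0309]
 spindle 131 [0.5818 0.0034 0.0605] [ 0.5683 -0.0072  0.0401] [0.5883 0.0122 0.0741]
 sptop 50 [0.5787 0.0028 0.0714] [ 0.5683 -0.0064  0.0691] [0.5883 0.0119 0.0741]
 pulley 211 [ 0.5205 -0.2337  0.0125] [ 0.4934 -0.2604  0.0092] [ 0.5451 -0.2088  0.017 ]
((0.5199706554412842, -0.23414714634418488), 0.02669721655547619)
 plate 175 [0.5488 0.2493 0.0052] [0.5218 0.2168 0.003 ] [0.5819 0.2748 0.012 ]
 tab 72 [0.5309 0.2397 0.037 ] [0.5166 0.2302 0.03  ] [0.5414 0.2503 0.0412]
((0.52940434217453, 0.23956239223480225), (0.024577481672167778, 0.01335370633751154), 30.561721801757812)
```

View pics/clip.png

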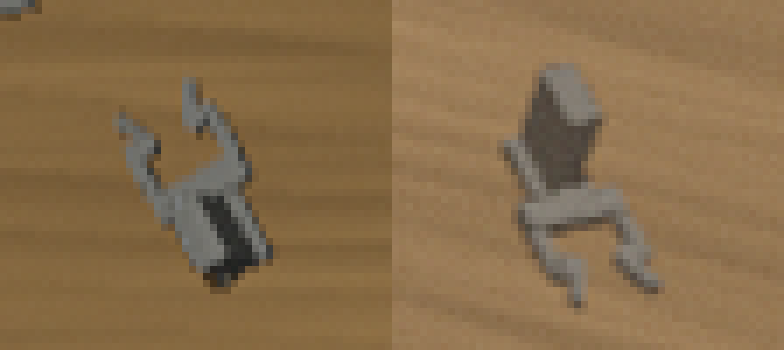

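The clip's mouth points along about +32° (up and left in the top view). The tab is at (0.529, 0.239), the spindle at (0.5775, 0.002) with its top at about 72.5 mm, and the pulley at (0.519, -0.235). These agree with the given sizes. I'll go for the pulley, staying high on the way.

{"api": "servo_tool", "payload": {"steps": "12.3 -10.3 0 0 -1;12.3 -10.3 0 0 -1;12.3 -10.3 0 0 -1;12.3 -10.3 0 0 -1;12.3 -10.3 0 0 -1;12.3 -10.3 0 0 -1;12.3 -10.3 0 0 -1;12.3 -10.3 0 0 -1;12.3 -10.3 0 0 -1;12.3 -10.3 0 0 -1;12.3 -10.3 0 0 -1;12.3 -10.3 0 0 -1;12.9 -24.8 0 0 -1;12.9 -24.8 0 0 -1;12.9 -24.8 0 0 -1;12.9 -24.8 0 0 -1;12.9 -24.8 0 0 -1;12.9 -24.8 0 0 -1;12.9 -24.8 0 0 -1;12.9 -24.8 0 0 -1", "force": 15}}

```text
t: 1.77
tool_pos: [0.5141, -0.1358, 0.2405]
tcp_rot: [[-0.968, 0.251, -0.0], [0.251, 0.968, 0.0], [0.001, 0.0, -1.0]]
ft_force: [1.1, 0.2, 0.0]
width: 0.0917
gripper_force: 0.0
```

{"api": "servo_tool", "payload": {"steps": "0 0 0 0 -1;0 0 0 0 -1;0 0 0 0 -1"}}

```text
t: 2.02
tool_pos: [0.5143, -0.1336, 0.2403]
tcp_rot: [[-0.968, 0.252, -0.001], [0.252, 0.968, 0.001], [0.001, 0.001, -1.0]]
ft_force: [0.2, 0.4, 0.7]
width: 0.0918
gripper_force: 0.0
```

{"api": "servo_tool", "payload": {"steps": "0.16 -1.2 0 0 -1;0.16 -2.4 0 0 -1;0.16 -3.4 0 0 -1;0.16 -3.4 -1.2 0 -1;0.16 -3.4 -2.4 0 -1;0.16 -3.4 -3.6 0 -1;0.16 -3.4 -4.6 0 -1;0.16 -3.4 -5.6 0 -1;0.16 -3.4 -6.2 0 -1;0.16 -3.4 -6.2 0 -1;0.16 -3.4 -6.2 0 -1"}}

```text
t: 2.93
tool_pos: [0.5195, -0.2341, 0.0544]
tcp_rot: [[-0.968, 0.249, -0.002], [0.249, 0.968, 0.001], [0.002, 0.001, -1.0]]
ft_force: [-0.0, -0.0, 1.2]
width: 0.0915
gripper_force: 0.0
```

```bash
python3 - <<'E'
from h import *
im,d=snap("top","top1"); s,e=snap("scene","scene1")
print(r.sense()["tool_pos"])
a=cv2.resize(im[170:270,320:430],(390,355),interpolation=cv2.INTER_NEAREST);b=cv2.resize(s[130:230,140:250],(390,355),interpolation=cv2.INTER_NEAREST)
cv2.imwrite("pics/p1.png",np.hstack([a,b])[:,:,::-1])
E
```

```text
[ 0.52060429 -0.23543938  0.05633428]
```

View pics/p1.png

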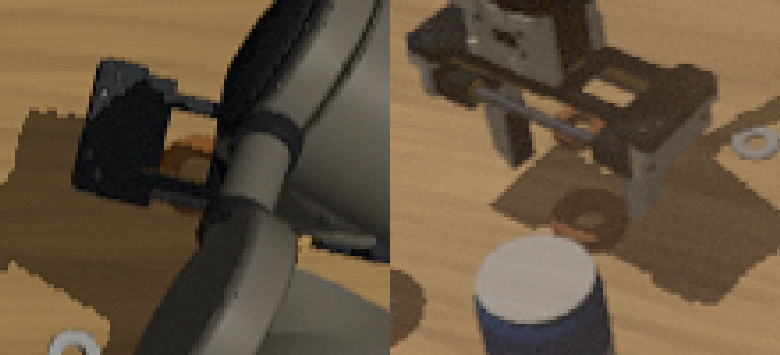

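The open fingers straddle the large ring, with the gripper body above and nothing in the way. I'll go down and grip.

{"api": "servo_tool", "payload": {"steps": "0 0 -0.6 0 -1;0 0 -1.2 0 -1;0 0 -1.25 0 -1;0 0 -1.25 0 1;0 0 -1.25 0 1;0 0 -1.25 0 1;0 0 -1.25 0 1;0 0 -1.25 0 1;0 0 -1.25 0 1;0 0 -1.25 0 1;0 0 -1.25 0 1;0 0 -1.25 0 1"}}

```text
t: 4.03
tool_pos: [0.5195, -0.2359, 0.0176]
tcp_rot: [[-0.968, 0.251, 0.0], [0.251, 0.968, -0.0], [-0.0, 0.0, -1.0]]
ft_force: [-0.4, 0.1, 3.4]
width: 0.0506
gripper_force: 15.0
```

{"api": "servo_tool", "payload": {"steps": "0 0 0 0 1;0 0 0 0 1;0 0 1 0 1;0 0 2 0 1;0 0 3 0 1;0 0 4 0 1;0 0 4 0 1;0 0 4 0 1"}}

```text
t: 4.7
tool_pos: [0.5201, -0.2363, 0.1386]
tcp_rot: [[-0.968, 0.251, 0.003], [0.251, 0.968, -0.002], [-0.003, -0.001, -1.0]]
ft_force: [-0.5, -0.2, -2.1]
width: 0.0504
gripper_force: 15.0
```

{"api": "servo_tool", "payload": {"steps": "0.3 1.2 0 0 1;0.6 2.4 0 0 1;0.9 3.6 0 0 1;1.2 4.8 0 0 1;1.5 6 0 0 1;1.8 7.2 0 0 1;1.93 7.93 0 0 1;1.93 7.93 -1 0 1;1.93 7.93 -1 0 1;1.93 7.93 -1 0 1;1.93 7.93 -1 0 1"}}

```text
t: 5.62
tool_pos: [0.5769, 0.0014, 0.1068]
tcp_rot: [[-0.968, 0.252, -0.002], [0.252, 0.968, 0.0], [0.002, -0.0, -1.0]]
ft_force: [0.1, 0.4, -1.2]
width: 0.0507
gripper_force: 15.0
```

```bash
python3 - <<'E'
from h import *
im,d=snap("top","top2"); s,e=snap("scene","scene2")
print(r.sense()["tool_pos"])
P=cloud("scene",e);w=s.astype(int)
a=cv2.resize(im[140:240,215:325],(390,355),interpolation=cv2.INTER_NEAREST);b=cv2.resize(s[150:250,230:340],(390,355),interpolation=cv2.INTER_NEAREST)
cv2.imwrite("pics/p2.png",np.hstack([a,b])[:,:,::-1])
E
```

```text
[0.57762387 0.00108045 0.10791438]
```

View pics/p2.png

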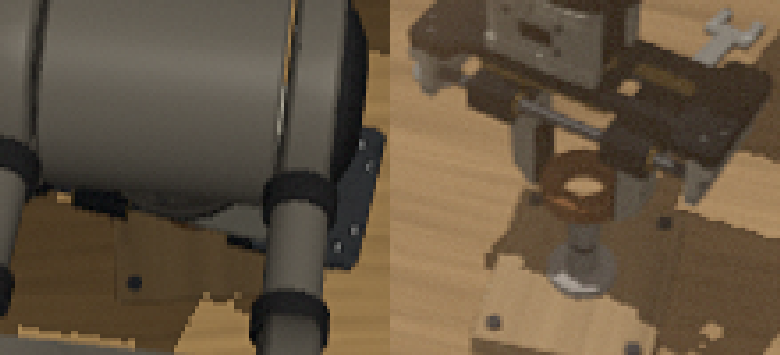

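The ring is held level above the spindle, with its centre near (283,202) in the full scene image. Now I'll measure its centre from the coloured top face.

```bash
python3 - <<'E'
from h import *
D=np.load("scene2.npz");s=D["im"];P=cloud("scene",D["d"])
h=cv2.cvtColor(s,cv2.COLOR_RGB2HSV);m=np.zeros(s.shape[:2],np.uint8);m[188:216,268:304]=1
sat=(h[...,1]>110)&(m>0)&(P[...,2]>.075)&(P[...,2]<.125)
p=P[sat];print(len(p),np.percentile(p[:,2],[5,50,95]))
top=p[(p[:,2]>np.percentile(p[:,2],95)-.006)]
print(len(top),cv2.minEnclosingCircle(top[:,:2].astype(np.float32)),top.min(0),top.max(0))
# hole: pixels inside ring that see beyond
ys,xs=np.where(sat);print(xs.min(),xs.max(),ys.min(),ys.max())
hole=(P[...,2]<.07)|~sat
n,l,st,c=cv2.connectedComponentsWithStats(((~sat)&(m>0)).astype(np.uint8),connectivity=4)
for i in range(1,n):
    if st[i,4]>15: print(st[i],c[i],ray("scene",*c[i],.105),ray("scene",*c[i],.098))
E
```

```text
351 [0.09269717 0.10202624 0.10774904]
193 ((0.5783898830413818, 0.0004922719672322273), 0.027488376945257187) [ 0.55239906 -0.02636402  0.10179077] [0.60128197 0.0229571  0.12319499]
271 292 188 212
[268 188  36  28 614] [287.8990228  201.24429967] [0.57949774 0.01070026 0.105     ] [0.57286109 0.00924778 0.098     ]
[279 200  11   5  41] [283.68292683 202.02439024] [0.58416312 0.00289763 0.105     ] [0.57757835 0.00135838 0.098     ]
```

{"api": "servo_tool", "payload": {"steps": "0 0.03 0 0 1;0 0.03 -0.3 0 1;0 0.03 -0.5 0 1;0 0.03 -0.7 0 1;0 0.03 -0.8 0 1;0 0.03 -0.9 0 1;0 0.03 -1.0 0 1"}}

```text
t: 6.3
tool_pos: [0.5773, 0.003, 0.0768]
tcp_rot: [[-0.968, 0.251, -0.0], [0.251, 0.968, 0.0], [0.0, 0.0, -1.0]]
ft_force: [0.1, -0.6, -0.3]
width: 0.0501
gripper_force: 15.0
```

{"api": "servo_tool", "payload": {"steps": "0 0 -0.2 0 1;0 0 -0.4 0 1;0 0 -0.6 0 1;0 0 -0.8 0 1;0 0 -0.9 0 1;0 0 -1.0 0 1;0 0 -1.0 0 1"}}

```text
t: 6.88
tool_pos: [0.577, 0.003, 0.0465]
tcp_rot: [[-0.968, 0.251, -0.001], [0.251, 0.968, 0.0], [0.001, -0.0, -1.0]]
ft_force: [0.7, 0.4, -1.2]
width: 0.0502
gripper_force: 15.0
```

{"api": "servo_tool", "payload": {"steps": "0 0 -0.03 0 1;0 0 -0.03 0 1;0 0 -0.03 0 0.2;0 0 -0.03 0 -0.3;0 0 -0.03 0 -1;0 0 -0.03 0 -1;0 0 -0.03 0 -1;0 0 -0.03 0 -1;0 0 1 0 -1;0 0 2 0 -1;0 0 3 0 -1;0 0 3 0 -1;0 0 3 0 1;0 0 3 0 1;0 0 3 0 1;0 0 3 0 1;0 0 3 0 1;0 0 3 0 1;0 0 3 0 1"}}

```text
t: 8.47
tool_pos: [0.5771, 0.003, 0.1367]
tcp_rot: [[-0.968, 0.251, -0.001], [0.251, 0.968, 0.0], [0.001, -0.0, -1.0]]
ft_force: [-0.8, -0.9, -0.5]
width: 0.0498
gripper_force: 0.0
```

{"api": "servo_tool", "payload": {"steps": "0 0 0 0 1;0 0 0 0 1;0 0 0 0 1;0 0 0 0 1;0 0 0 0 1;0 0 0 0 1;0 0 -0.4 0 1;0 0 -0.8 0 1;0 0 -1.1 0 1;0 0 -1.4 0 1;0 0 -1.4 0 1;0 0 -1.4 0 1"}}

```text
t: 9.47
tool_pos: [0.5771, 0.003, 0.0949]
tcp_rot: [[-0.968, 0.251, -0.001], [0.251, 0.968, 0.0], [0.001, -0.0, -1.0]]
ft_force: [0.2, -0.1, 0.6]
width: 0.0003
gripper_force: 0.0
```

```bash
python3 - <<'E'
from h import *
s,e=snap("scene","scene3");st=r.sense();print(st["tool_pos"],st["ft_force"])
b=cv2.resize(s[160:260,230:340],(550,500),interpolation=cv2.INTER_NEAREST)
cv2.imwrite("pics/p3.png",b[:,:,::-1])
E
```

```text
[0.57750231 0.0029652  0.09542881] [0.18437598 0.40250588 0.4865993 ]
```

View pics/p3.png

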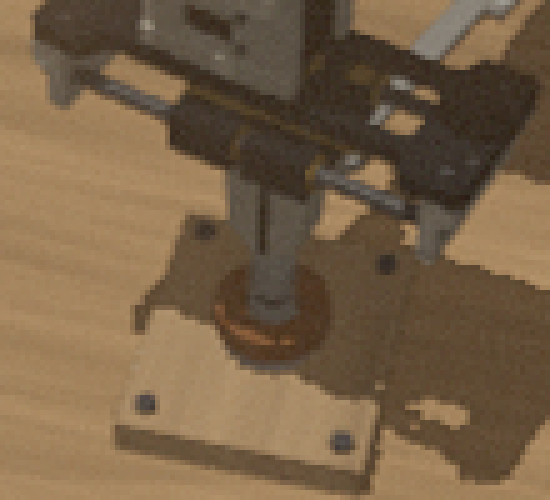

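The pulley sits flat on the boss around the spindle, near (270,310) in the crop. The closed fingers are just above the spindle top. Next is a gentle touch.

{"api": "servo_tool", "payload": {"steps": "0 0 -0.05 0 1;0 0 -0.1 0 1;0 0 -0.13 0 1;0 0 -0.17 0 1;0 0 -0.17 0 1;0 0 -0.17 0 1"}}

```text
t: 10.02
tool_pos: [0.5773, 0.003, 0.0901]
tcp_rot: [[-0.968, 0.251, -0.0], [0.251, 0.968, 0.0], [0.0, 0.0, -1.0]]
ft_force: [0.2, 0.7, -1.0]
width: 0.0002
gripper_force: 0.0
```

{"api": "servo_tool", "payload": {"steps": "0 0 -0.03 0 1;0 0 -0.03 0 1;0 0 -0.05 0 1;0 0 -0.05 0 1"}}

```text
t: 10.35
tool_pos: [0.5772, 0.003, 0.0886]
tcp_rot: [[-0.968, 0.251, -0.0], [0.251, 0.968, 0.0], [0.0, 0.0, -1.0]]
ft_force: [-0.3, -0.1, 0.1]
width: 0.0005
gripper_force: 0.0
```

{"api": "servo_tool", "payload": {"steps": "0 0 -0.03 0 1;0 0 -0.03 0 1"}}

```text
t: 10.52
tool_pos: [0.5772, 0.003, 0.0876]
tcp_rot: [[-0.968, 0.251, -0.0], [0.251, 0.968, 0.0], [0.0, 0.0, -1.0]]
ft_force: [-0.7, 0.2, -0.6]
width: 0.0006
gripper_force: 0.0
```

{"api": "servo_tool", "payload": {"steps": "0 0 -0.02 0 1;0 0 -0.02 0 1"}}

```text
t: 10.68
tool_pos: [0.5772, 0.003, 0.087]
tcp_rot: [[-0.968, 0.251, -0.0], [0.251, 0.968, 0.0], [0.0, 0.0, -1.0]]
ft_force: [-0.5, -0.6, 0.0]
width: 0.0001
gripper_force: 0.0
```

{"api": "servo_tool", "payload": {"steps": "0 0 -0.02 0 1;0 0 -0.02 0 1"}}

```text
t: 10.85
tool_pos: [0.5774, 0.0029, 0.0866]
tcp_rot: [[-0.968, 0.251, 0.0], [0.251, 0.968, 0.0], [-0.0, 0.0, -1.0]]
ft_force: [0.3, 0.3, 0.5]
width: 0.0007
gripper_force: 0.5
```

{"api": "servo_tool", "payload": {"steps": "0 0 -0.02 0 1;0 0 -0.02 0 1"}}

```text
t: 11.02
tool_pos: [0.5774, 0.003, 0.0866]
tcp_rot: [[-0.968, 0.251, 0.001], [0.251, 0.968, -0.0], [-0.001, 0.0, -1.0]]
ft_force: [-0.9, 0.3, 5.1]
width: 0.0003
gripper_force: 2.7
```

The tip touched at TCP z = 0.0866, so the spindle top is at 72.6 mm and the groove runs from 46.6 to 53.6 mm. The clip's underside should go to about 47.6 mm. I'll go to the clip's tab now.

{"api": "servo_tool", "payload": {"steps": "0 0 1 0 1;0 0 2 0 1;0 0 3 0 0;-0.2 1 3.5 1 0;-0.4 2 3.5 2 0;-0.6 3 3.5 3 0;-0.8 4 3.5 4 0;-1.0 5 3.5 5 0;-1.2 6 3.5 6 0;-1.4 7 3.5 7 0;-1.6 7.87 3.5 7.75 0;-1.6 7.87 2.5 7.75 0;-1.6 7.87 1.5 7.75 0;-1.6 7.87 0.5 7.75 0;-1.6 7.87 -0.5 7.75 0;-1.6 7.87 -0.6 7.75 0;-1.6 7.87 -0.6 7.75 0"}}

```text
t: 12.43
tool_pos: [0.5282, 0.2387, 0.0665]
tcp_rot: [[-0.848, -0.529, -0.004], [-0.529, 0.848, -0.001], [0.004, 0.001, -1.0]]
ft_force: [-0.4, -0.1, 1.6]
width: 0.0459
gripper_force: 0.0
```

```bash
python3 - <<'E'
from h import *
s,e=snap("scene","scene4");t,_=snap("top","top4");st=r.sense();print(st["tool_pos"],st["ft_force"])
a=cv2.resize(s[170:280,340:460],(395,362),interpolation=cv2.INTER_NEAREST);b=cv2.resize(t[160:270,100:220],(395,362),interpolation=cv2.INTER_NEAREST)
cv2.imwrite("pics/p4.png",np.hstack([a,b])[:,:,::-1])
E
```

```text
[0.53031204 0.23931524 0.06946781] [1.03053381 0.20487792 0.88440723]
```

View pics/p4.png

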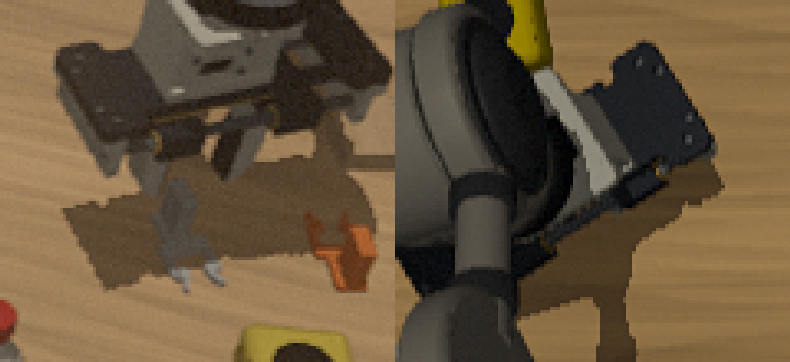

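The fingers straddle the grey tab, which is near (180,195) in the left crop. The orange look-alike is clear of them. I'll descend and grip.

{"api": "servo_tool", "payload": {"steps": "0 0 -0.5 0 0;0 0 -1 0 0;0 0 -1.4 0 0;0 0 -1.5 0 0;0 0 -1.5 0 0;0 0 -1.5 0 0"}}

```text
t: 13.03
tool_pos: [0.53, 0.2392, 0.0239]
tcp_rot: [[-0.848, -0.529, 0.001], [-0.529, 0.848, 0.001], [-0.002, -0.0, -1.0]]
ft_force: [0.8, 0.6, -0.6]
width: 0.0456
gripper_force: 0.0
```

{"api": "servo_tool", "payload": {"steps": "0 0 0 0 1;0 0 0 0 1;0 0 0 0 1;0 0 0 0 1;0 0 0 0 1;0 0 0 0 1;0 0 0 0 1;0 0 0 0 1;0 0 0 0 1", "force": 45}}

```text
t: 13.78
tool_pos: [0.5293, 0.2391, 0.0231]
tcp_rot: [[-0.848, -0.529, 0.0], [-0.529, 0.848, 0.0], [-0.0, 0.0, -1.0]]
ft_force: [0.4, -0.1, 1.1]
width: 0.0117
gripper_force: 45.0
```

{"api": "servo_tool", "payload": {"steps": "0 0 1 0 1;0 0 2 0 1;0 0 3.3 0 1;-0.1 -1.2 3.3 0 1;-0.2 -2.4 3.3 0 1;-0.3 -3.6 3.3 0 1;-0.3 -4.8 3.3 0 1;-0.4 -6 3.3 0 1;-0.5 -7.2 3.3 0 1;-0.58 -8.4 3.3 0 1;-0.58 -9.24 3.3 0 1;-0.58 -9.24 2.6 0 1;-0.58 -9.24 2 0 1;-0.58 -9.24 1.7 0 1;-0.58 -9.24 1.6 0 1;-0.58 -9.24 1.6 0 1;-0.58 -9.24 1.6 0 1"}}

```text
t: 15.2
tool_pos: [0.5123, -0.0379, 0.0714]
tcp_rot: [[-0.848, -0.53, 0.001], [-0.53, 0.848, -0.0], [-0.0, -0.0, -1.0]]
ft_force: [-0.2, 0.0, -1.4]
width: 0.0121
gripper_force: 45.0
```

```bash
python3 - <<'E'
from h import *
s,e=snap("scene","scene5");st=r.sense();print(st["tool_pos"],st["ft_force"],st["width"])
b=cv2.resize(s[150:260,220:350],(780,660)[:2],interpolation=cv2.INTER_NEAREST)[:600]
cv2.imwrite("pics/p5.png",b[:,:,::-1])
P=cloud("scene",e)
m=(abs(P[...,2]-.052)<.006);v,u=np.where(m);k=(u>230)&(u<340)&(v>160)&(v<250)
p=P[v[k],u[k]];c=p-[.5773,.0025,0];d=np.array([.848,.529]);a=c[:,:2]@d;l=c[:,:2]@np.array([-.529,.848])
for lo in np.arange(-.05,.0,.006):
    q=(a>lo)&(a<lo+.006)&(abs(l)<.03)
    if q.any():print(lo.round(3),np.sort(l[q]).round(4)[[0,-1]],q.sum())
E
```

```text
[ 0.51248707 -0.03788572  0.07170928] [-0.17713118  0.0502093   0.16906843] 0.011922451838651638
-0.05 [-0.018   0.0154] 12
-0.044 [-0.017   0.0161] 12
-0.038 [-0.0178  0.0147] 29
-0.032 [-0.0128  0.0128] 8
-0.026 [-0.0144  0.0131] 7
-0.002 [-0.0094 -0.0065] 4
```

View pics/p5.png

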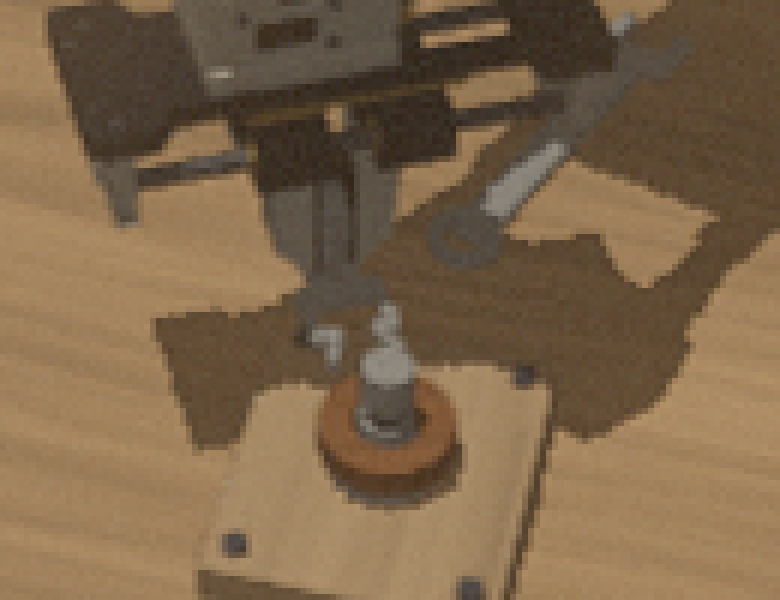

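The mouth faces the spindle and is centred to within about 1 mm sideways. The pulley is seated around the spindle. I'll trim the height by 0.8 mm and push along the clip's axis in stages.

{"api": "servo_tool", "payload": {"steps": "0 0 -0.025 0 1;0.14 0.09 -0.025 0 1;0.28 0.18 -0.025 0 1;0.42 0.26 -0.025 0 1;0.56 0.35 -0.025 0 1;0.65 0.41 -0.025 0 1;0.74 0.46 -0.025 0 1;0.74 0.46 -0.025 0 1"}}

```text
t: 15.92
tool_pos: [0.5347, -0.024, 0.0701]
tcp_rot: [[-0.848, -0.53, 0.0], [-0.53, 0.848, 0.0], [-0.0, -0.0, -1.0]]
ft_force: [-0.3, 0.2, -0.8]
width: 0.0117
gripper_force: 45.0
```

{"api": "servo_tool", "payload": {"steps": "0.028 0.018 0 0 1;0.056 0.035 0 0 1;0.085 0.053 0 0 1;0.113 0.07 0 0 1;0.14 0.088 0 0 1;0.14 0.088 0 0 1"}}

```text
t: 16.42
tool_pos: [0.5379, -0.0216, 0.07]
tcp_rot: [[-0.848, -0.529, -0.001], [-0.529, 0.848, 0.0], [0.001, 0.001, -1.0]]
ft_force: [-1.7, -1.1, -0.7]
width: 0.0115
gripper_force: 45.0
```

{"api": "servo_tool", "payload": {"steps": "0 0 0.02 0 1;0.028 0.018 0.02 0 1;0.028 0.018 0.02 0 1;0.056 0.035 0.02 0 1;0.056 0.035 0.02 0 1"}}

```text
t: 16.83
tool_pos: [0.5395, -0.0207, 0.0706]
tcp_rot: [[-0.848, -0.529, -0.001], [-0.529, 0.848, -0.0], [0.001, 0.001, -1.0]]
ft_force: [-3.9, -2.0, -2.3]
width: 0.0117
gripper_force: 45.0
```

{"api": "servo_tool", "payload": {"steps": "0.028 0.018 0 0 1;0.028 0.018 0 0 1;0.056 0.035 0 0 1;0.056 0.035 0 0 1"}}

```text
t: 17.17
tool_pos: [0.5416, -0.0195, 0.0707]
tcp_rot: [[-0.848, -0.529, -0.0], [-0.529, 0.848, 0.0], [0.0, 0.0, -1.0]]
ft_force: [-3.2, -1.3, -0.9]
width: 0.0117
gripper_force: 45.0
```

{"api": "servo_tool", "payload": {"steps": "0.028 0.018 0 0 1;0.028 0.018 0 0 1;0.056 0.035 0 0 1;0.056 0.035 0 0 1"}}

```text
t: 17.5
tool_pos: [0.5437, -0.0184, 0.0709]
tcp_rot: [[-0.848, -0.529, 0.001], [-0.529, 0.848, 0.0], [-0.001, -0.0, -1.0]]
ft_force: [-2.4, -0.2, -2.1]
width: 0.0119
gripper_force: 45.0
```

{"api": "servo_tool", "payload": {"steps": "0.028 0.018 0 0 1;0.028 0.018 0 0 1;0.056 0.035 0 0 1;0.085 0.053 0 0 1;0.085 0.053 0 0 1"}}

```text
t: 17.92
tool_pos: [0.5465, -0.0167, 0.071]
tcp_rot: [[-0.848, -0.529, 0.001], [-0.529, 0.848, 0.0], [-0.001, -0.0, -1.0]]
ft_force: [0.1, 1.1, -1.1]
width: 0.0117
gripper_force: 45.0
```

{"api": "servo_tool", "payload": {"steps": "0.028 0.018 0 0 1;0.028 0.018 0 0 1;0.056 0.035 0 0 1;0.056 0.035 0 0 1"}}

```text
t: 18.25
tool_pos: [0.5479, -0.0157, 0.0709]
tcp_rot: [[-0.848, -0.529, 0.001], [-0.529, 0.848, 0.0], [-0.001, -0.0, -1.0]]
ft_force: [-0.9, 2.7, -1.3]
width: 0.0119
gripper_force: 45.0
```

{"api": "servo_tool", "payload": {"steps": "0.028 0.018 0 0 1;0.028 0.018 0 0 1"}}

```text
t: 18.42
tool_pos: [0.5487, -0.0153, 0.0709]
tcp_rot: [[-0.848, -0.529, 0.001], [-0.529, 0.848, 0.0], [-0.001, -0.0, -1.0]]
ft_force: [-0.2, 1.9, -0.1]
width: 0.0121
gripper_force: 45.0
```

{"api": "servo_tool", "payload": {"steps": "0.028 0.018 0 0 1;0.028 0.018 0 0 1"}}

```text
t: 18.58
tool_pos: [0.5497, -0.015, 0.0709]
tcp_rot: [[-0.848, -0.529, 0.001], [-0.529, 0.848, -0.0], [-0.001, -0.001, -1.0]]
ft_force: [-0.5, 0.8, -1.3]
width: 0.0117
gripper_force: 45.0
```

{"api": "servo_tool", "payload": {"steps": "0.028 0.018 0 0 1;0.028 0.018 0 0 1"}}

```text
t: 18.75
tool_pos: [0.5504, -0.0144, 0.0709]
tcp_rot: [[-0.848, -0.529, 0.001], [-0.529, 0.848, -0.0], [-0.0, -0.0, -1.0]]
ft_force: [-0.1, 0.5, -1.7]
width: 0.0117
gripper_force: 45.0
```

{"api": "servo_tool", "payload": {"steps": "0.02 0.012 0 0 1;0.02 0.012 0 0 1"}}

```text
t: 18.92
tool_pos: [0.5506, -0.0142, 0.0708]
tcp_rot: [[-0.848, -0.529, -0.0], [-0.529, 0.848, -0.0], [0.001, -0.0, -1.0]]
ft_force: [-0.7, -1.9, -0.2]
width: 0.0117
gripper_force: 45.0
```

{"api": "servo_tool", "payload": {"steps": "0.02 0.012 0 0 1;0.02 0.012 0 0 1"}}

```text
t: 19.08
tool_pos: [0.5507, -0.0141, 0.0708]
tcp_rot: [[-0.848, -0.529, -0.001], [-0.529, 0.848, -0.001], [0.002, 0.0, -1.0]]
ft_force: [-3.2, -4.3, 2.1]
width: 0.0121
gripper_force: 45.0
```

{"api": "servo_tool", "payload": {"steps": "0.02 0.012 0 0 1;0.02 0.012 0 0 1"}}

```text
t: 19.25
tool_pos: [0.5508, -0.014, 0.0708]
tcp_rot: [[-0.848, -0.53, -0.003], [-0.53, 0.848, -0.001], [0.003, 0.0, -1.0]]
ft_force: [-5.6, -4.8, 4.2]
width: 0.0119
gripper_force: 45.0
```

The force is climbing and the position has stopped where home should be. I'll give it one more small push, then release and back off upward.

{"api": "servo_tool", "payload": {"steps": "0.025 0.015 0 0 1;0.025 0.015 0 0 1"}}

```text
t: 19.42
tool_pos: [0.551, -0.0139, 0.0708]
tcp_rot: [[-0.848, -0.53, -0.004], [-0.53, 0.848, -0.002], [0.004, 0.001, -1.0]]
ft_force: [-8.4, -6.6, 4.3]
width: 0.0117
gripper_force: 45.0
```

{"api": "servo_tool", "payload": {"steps": "-0.02 -0.015 0 0 1;-0.02 -0.015 0 0 0.4;-0.02 -0.015 0 0 0.2;-0.02 -0.015 0 0 0;-0.02 -0.015 0 0 0;-0.02 -0.015 0 0 0;-0.02 -0.015 0 0 0;-0.02 -0.015 0.5 0 0;-0.02 -0.015 1.5 0 0;-0.02 -0.015 2.5 0 0;-1.02 -0.64 3.5 0 0;-2.02 -1.26 4.2 0 0;-3.02 -1.89 4.2 0 0;-4 -2.5 4.2 0 0;-4 -2.5 4.2 0 0"}}

```text
t: 20.67
tool_pos: [0.4283, -0.0893, 0.1971]
tcp_rot: [[-0.85, -0.528, -0.002], [-0.528, 0.85, -0.0], [0.002, 0.001, -1.0]]
ft_force: [0.5, 0.7, -0.0]
width: 0.0458
gripper_force: 0.0
```

```bash
python3 - <<'E'
from h import *
s,e=snap("scene","scene6");t,d=snap("top","top6");st=r.sense();print(st["t"],st["tool_pos"],st["ft_force"],st["width"])
b=cv2.resize(s[170:260,230:340],(395,323),interpolation=cv2.INTER_NEAREST);a=cv2.resize(t[150:240,215:325],(395,323),interpolation=cv2.INTER_NEAREST)
cv2.imwrite("pics/p6.png",np.hstack([b,a])[:,:,::-1])
P=cloud("scene",e);q=P[(np.abs(P[...,0]-.56)<.06)&(np.abs(P[...,1])<.05)&(P[...,2]>.077)&(P[...,2]<.095)]
print(len(q),cv2.minAreaRect(q[:,:2].astype(np.float32)),np.percentile(q[:,2],95) if len(q) else 0)
E
```

```text
20.7667 [ 0.43233905 -0.08829055  0.19732266] [0.39343182 0.36176341 0.66328247] 0.04585005130293613
60 ((0.5516329407691956, -0.015019016340374947), (0.025470905005931854, 0.011470883153378963), 32.20697021484375) 0.08740079692616515
```

View pics/p6.png

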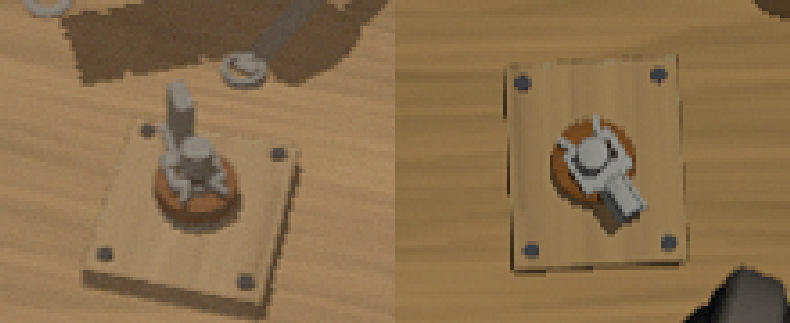

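The clip is in the groove around the spindle with its lips past it, the pulley is flat on the boss below, and the arm is clear. The throat centre measures (0.5787, 0.0019), within about 1 mm of the axis, and the underside is at about 47.4 mm.

```bash
python3 -c "from bench import job_done; print(job_done())"
```

```text
the job is handed in; nothing more can be done
None
```

The job is handed in (no verdict was returned): the pulley sits flat on the boss, the steel clip is home in the groove and released, and the last picture shows the arm clear; the wrist force peaked at about 12 N at the readings.

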